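# Feel along a ski's edge for burrs

### The arm

A 6-joint arm with a two-finger parallel gripper is mounted at the origin on the work surface. World frame = base frame: x ahead of the robot, y to its left, z up, the work surface at z = 0. Lengths are in m, angles in degrees, forces in N, time in s.
With the tool pointing down it reaches from about 0.275 to 0.975 m from the base axis. Payload 8.4 kg.
Tool frame: the origin (TCP) lies between the finger pads; the fingertips stand 8 mm ahead of it and the grasp point (between the pads) lies 11 mm behind it; x points along the fingers, y is the direction in which the jaws open and shut, and the axes are right-handed (so a half turn about x gives the same grasp; the last joint's range is limited). The gripper opens to 92 mm and grips with 3 to 60 N. Pads are 20 mm wide; open, the fingers measure 128 mm over their backs; the gripper's body (75 mm by 189 mm) begins 69 mm behind the grasp point.
Start: joints at [66.326, 20.225, 93.587, -0, 66.188, -0.138], TCP at [0.25, 0.573, 0.195] pointing down, gripper open.
Joint ranges: [-150.9, 150.9], [-52.94, 120.26], [3.33, 152.33], [-74.26, 254.26], [0, 154.13], [-172.89, 172.89]. Speed limits (degrees/s): [127.2, 127.2, 159.86, 180, 180, 180].

### API

Orientations are given as [roll, pitch, yaw] about the fixed x, y, z axes, in that order (R = Rz(yaw) Ry(pitch) Rx(roll)).
In Python, from cell import env, eyes, workorder gives the robot as it stands. The module is installed in compiled form; this text tells all that it offers.
- The arm moves only by the tool apply_moves, never from a script. Its argument "series" is one flat list of numbers, 7 for each row, row after row: the turn, a rotation vector about the tool's x, y, z in rad, then the shift along the tool's x, y, z in m, then the closure, from -1 (fully open) to 1 (shut), so that 0 is half open. In form: [ax, ay, az, dx, dy, dz, gripper, ax, ay, az, dx, dy, dz, gripper, ...]. A call has 1 to 12 rows; each row is the pose to reach, as a shift and turn from the pose commanded when the call began, along the tool's axes at that moment; what a row does not reach only later rows make up. A row lasts 1/10 s, in which the tool goes at most 50 mm and 8.59 degrees, less where a joint would pass 70% of its speed; a pose out of reach is approached as far as the arm can. A call with a gripper value outside its range is refused whole. The fingers move at their own pace and stop on an object; "force" is the grip in N (left out, the last holds). Time passes only in rows, so rows that repeat a pose let the fingers close. It gives the time, the measured TCP pose, the force and the opening at its end, in the units of the state.
- env.read_state(): the state, without advancing time (a new reading comes with each control period).
- eyes.grab_frame(name): name is "scene" or "top"; returns (picture, depth): 480x640x3 uint8, blue, green, red; 480x640 float32, m along the optical axis (not along the pixel's ray), 0 where there is no reading.
- eyes.camera_info(name): a dict with "K" (3x3 intrinsics, pixels), "rvec" (rotation vector, rad) and "tvec" (3), from world to camera coordinates, as OpenCV has them. Camera axes: x right, y down, z forward; pixel columns grow to the right and rows downward; lengths in m; the calibration is good to about 2 mm. A picture is of the moment at which its call begins. camera_info takes no time and is no camera call.
- workorder.hand_in(): hands the job in, once; it reports no verdict.
The state is a dict: "clock": time; "q": joint angles; "qd": joint speeds; "tau": joint torques, N m; "tool_pos": TCP position; "tool_rot": TCP orientation; "wrist_force": force on the tool from outside, world axes, zero at the start; "wrist_torque": the same for the moment, N m; "opening": finger opening in m.
Only numpy, scipy, OpenCV 4.12 (cv2) and the standard library are available. Lean on these libraries where they do the work, as an engineer would, in place of code of your own. Each camera call takes 0.05 s, during which the arm holds its last target.

### The job

The ski stands on its side in the vise: feel its upper edge for burrs. Put the fingertips on the edge above the jaw nearest the ski's curled tip and stroke them lightly and unhurriedly along the edge, touching all of it on the way, to the small steel clip near the other jaw; stop just short of the clip (a gap of 2 cm or less) without touching it, and finish there with the fingertips still resting lightly on the edge. Do not pinch the ski, and leave everything else on the bench where it is.

Things in the scene. Friction and masses are not known exactly. Their poses are not given: they have to be found in the camera images.
- ski: Junior ski, 950 mm long, standing on its side in the vise. Its upper edge, 123 mm above the table, is a straight level face 16 mm wide over the middle 400 mm; the ends are broader and bent. Origin: middle of the lower edge, 68 mm under the upper. y runs along the ski to its curled tip (robot's left), x across it, away from the robot, z up.
- edge_start (a point): Start of the stroke: middle of the upper edge's width, above the middle of the blue jaw nearest the tip. Axes as ski; the stroke runs along -y. The ski sits on rubber: pressed down (0.8 N to start) it gives 1 mm per newton, staying level, to a stop at 12 mm, and springs back.
- clip_mid (a point): The point of the upper edge in the middle of the clip, level with the edge, 250 to 310 mm from edge_start along the ski. Axes as ski.
- clip: Small steel clip astride the upper edge near the jaw at the tail end: 14 mm along the ski, 28 mm across, its top 7 mm above the edge, cheeks reaching 22 mm below it. Origin in its middle, at the height of the edge. It could slide along the ski.
- vise: Fixed ski vise: aluminium rail 620 x 70 mm, 18 mm high, with two blue jaws, 50 mm long and 65 mm across, 320 mm apart between middles, their tops 36 mm below the ski's upper edge. Origin under its middle, on the table; axes as ski. Bystanders stand 55 mm and more from the ski, none higher than its upper edge.
- bottle_a: Bystander, loose, origin under its middle: white plastic bottle, 38 mm diameter, 112 mm high, on the robot's side of the ski.
- bottle_b: Bystander, loose, origin under its middle: bottle like bottle_a, on the robot's side, nearer the tail.
- bottle_c: Bystander, loose, origin under its middle: bottle like bottle_a, on the far side of the ski.
- brush: Bystander, loose, origin under its middle: waxing brush, 60 x 130 mm, 42 mm high, on the robot's side.
- wax: Bystander, loose, origin under its middle: white wax block, 34 x 70 x 22 mm, on the far side.
- cork: Bystander, loose, origin under its middle: rubbing cork, 40 x 80 x 30 mm, on the far side.
- scraper: Bystander, loose, origin under its middle: clear plastic scraper, 60 x 130 x 5 mm, lying on the far side.
- screwdriver: Bystander, loose, origin under its middle: screwdriver lying on the robot's side, towards the tail. Origin under its length.

How it is judged (in metres and radians):
On the way, in this order (a step that is already met when the one before it is completed fails the run):
1. fingertips touch the upper edge above the jaw nearest the ski's tip (at most 40 mm to the tip side or 25 mm to the tail side of the jaw's middle) (contact force between the fingers and ski above 0.3 N and x of the grasp point in the frame of edge_start between -0.018 and 0.018 m and z of the grasp point in the frame of edge_start above 0.004 m and y of the grasp point in the frame of edge_start between -0.025 and 0.04 m), for 0.2 s.
2. fingertips touch the edge 25 to 55 mm from the jaw's middle towards the clip (contact force between the fingers and ski above 0.3 N and x of the grasp point in the frame of edge_start between -0.018 and 0.018 m and z of the grasp point in the frame of edge_start above 0.004 m and y of the grasp point in the frame of edge_start between -0.055 and -0.025 m), for 0.06 s.
3. fingertips touch the edge 55 to 85 mm from the jaw's middle towards the clip (contact force between the fingers and ski above 0.3 N and x of the grasp point in the frame of edge_start between -0.018 and 0.018 m and z of the grasp point in the frame of edge_start above 0.004 m and y of the grasp point in the frame of edge_start between -0.085 and -0.055 m), for 0.06 s.
4. fingertips touch the edge 85 to 115 mm from the jaw's middle towards the clip (contact force between the fingers and ski above 0.3 N and x of the grasp point in the frame of edge_start between -0.018 and 0.018 m and z of the grasp point in the frame of edge_start above 0.004 m and y of the grasp point in the frame of edge_start between -0.115 and -0.085 m), for 0.06 s.
5. fingertips touch the edge 115 to 140 mm from the jaw's middle towards the clip (contact force between the fingers and ski above 0.3 N and x of the grasp point in the frame of edge_start between -0.018 and 0.018 m and z of the grasp point in the frame of edge_start above 0.004 m and y of the grasp point in the frame of edge_start between -0.14 and -0.115 m), for 0.06 s.
6. fingertips touch the edge 140 to 170 mm from the jaw's middle and over 95 mm short of the clip's middle (contact force between the fingers and ski above 0.3 N and x of the grasp point in the frame of edge_start between -0.018 and 0.018 m and z of the grasp point in the frame of edge_start above 0.004 m and y of the grasp point in the frame of edge_start between -0.17 and -0.14 m and y of the grasp point in the frame of clip_mid between 0.095 and 0.2 m), for 0.06 s.
7. fingertips touch the edge 75 to 95 mm short of the clip's middle (contact force between the fingers and ski above 0.3 N and x of the grasp point in the frame of edge_start between -0.018 and 0.018 m and z of the grasp point in the frame of edge_start above 0.004 m and y of the grasp point in the frame of clip_mid between 0.075 and 0.095 m), for 0.06 s.
8. fingertips touch the edge 55 to 75 mm short of the clip's middle (contact force between the fingers and ski above 0.3 N and x of the grasp point in the frame of edge_start between -0.018 and 0.018 m and z of the grasp point in the frame of edge_start above 0.004 m and y of the grasp point in the frame of clip_mid between 0.055 and 0.075 m), for 0.06 s.
9. fingertips rest on the edge just short of the clip (contact force between the fingers and ski between 0.3 and 15 N and x of the grasp point in the frame of edge_start between -0.018 and 0.018 m and z of the grasp point in the frame of edge_start above 0.004 m and y of the grasp point in the frame of clip_mid between 0.005 and 0.055 m), for 0.2 s.
At the end, for the whole second after the job is handed in: The fingertips rest on the upper edge with 0.3 to 15 N, above the edge and within 18 mm of its middle line, 5 to 55 mm short of the clip's middle on the side of the stroke; every bystander is within 15 mm of where it was (all of step 9 and distance of each of bottle_a, bottle_b, bottle_c, brush, wax, cork, scraper, screwdriver from where it was at the start of the episode below 0.015 m); the arm keeps its last pose, push and grip.
It fails at once if the ski is pressed hard (over 20 N) (contact force between the fingers and ski above 20 N).
It fails at once if the clip is touched (over 1 N) (contact force between anything else and clip above 1 N).
It fails at once if the fingers straddle or pinch the ski (x of the grasp point in the frame of edge_start between -0.012 and 0.012 m and z of the grasp point in the frame of edge_start between -0.06 and -0.004 m and y of the grasp point in the frame of edge_start between -0.34 and 0.03 m).
It fails at once if a bystander is moved (15 mm) or lifted (distance of any of bottle_a, bottle_b, bottle_c, brush, wax, cork, scraper, screwdriver from where it was at the start of the episode above 0.015 m).
It also fails if it takes over 40 s, if anything falls off the work surface, if the arm or the gripper's body presses on something with over 40 N, if the wrist force passes 120 N, or if a joint passes its speed limit or range.

## Working session

There is one attempt and no reset: what is moved stays moved. The work goes in short steps, Python scripts to look and compute and a tool call to move; the robot and the scene stay as the last step left them, time stands still between calls to the robot, and variables do not carry over. Pictures are saved under pics/ and viewed, and the job is handed in when it is done.

Besides the shell and the picture viewer there is one more tool, called after ">>>" as a command line: name --argument value ..., lists and objects as JSON in quotes. apply_moves: Moves the arm, as the interface text tells. Its arguments: {"type":"object","properties":{"series":{"type":"array"},"force":{"type":"number"}},"required":["series"]}

```bash
mkdir -p pics; python3 - <<'E'
from cell import env, eyes, workorder
import cv2
print(env.read_state())
for n in("scene","top"):
    p,d=eyes.grab_frame(n); cv2.imwrite(f"pics/{n}0.png",p)
    import numpy as np
    np.save(f"{n}d.npy",d); print(eyes.camera_info(n))
E
```

```text
{'clock': 0.0, 'q': array([ 6.63243182e+01,  2.02603918e+01,  9.36294678e+01, -1.49555107e-03,
        6.61868936e+01, -1.36513424e-01]), 'qd': array([ 0.08335169,  0.05329148, -0.00946159, -0.06880984,  0.04684239,
       -0.00706151]), 'tau': array([ 1.47673833e-03, -5.93846512e+01, -3.34215724e+01,  6.98758406e-02,
        2.36490299e-02, -1.44405021e-04]), 'tool_pos': array([0.24939928, 0.57251613, 0.19418362]), 'tool_rot': array([ -89.11584997,   89.92323464, -112.65441358]), 'wrist_force': array([ 0.11413462, -0.597419  ,  0.39413021]), 'wrist_torque': array([ 0.02472604, -0.02217472, -0.0115833 ]), 'opening': 0.09174013322641783}
{'K': array([[548.41414467,   0.        , 323.86128691],
       [  0.        , 548.41414467, 231.10664576],
       [  0.        ,   0.        ,   1.        ]]), 'rvec': array([ 1.84014614,  1.41730948, -0.6816455 ]), 'tvec': array([-0.11422673, -0.23272313,  1.38328733])}
{'K': array([[542.64747152,   0.        , 322.65243629],
       [  0.        , 542.64747152, 244.14483634],
       [  0.        ,   0.        ,   1.        ]]), 'rvec': array([ 2.12810081, -2.10433616,  0.181041  ]), 'tvec': array([-0.018653  ,  0.56865421,  0.94414107])}
```

View pics/scene0.png

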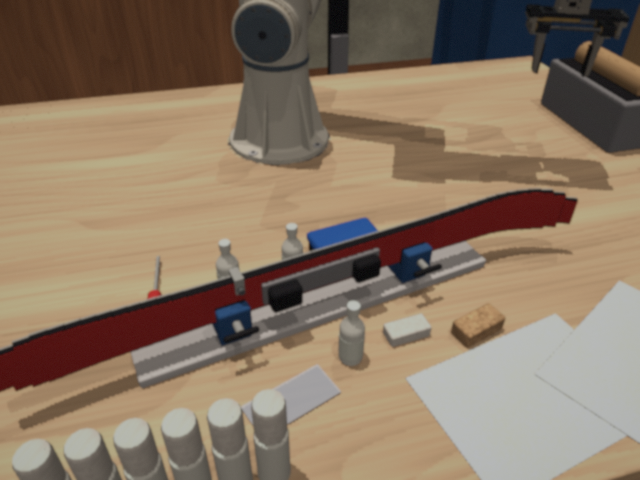

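View pics/top0.png

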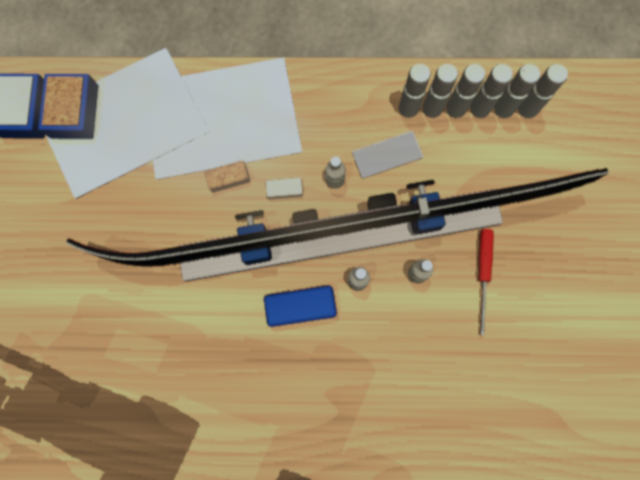

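The top view shows the ski's black upper edge running from (70,242) at the curled tip to (605,172) at the tail. The tip-side jaw is near (253,244) and the clip near (423,206). I'll enlarge both areas.

```bash
python3 - <<'E'
import cv2
p=cv2.imread("pics/top0.png")
cv2.imwrite("pics/cropA.png",cv2.resize(p[195:285,215:315],None,fx=6,fy=6,interpolation=cv2.INTER_CUBIC))
cv2.imwrite("pics/cropB.png",cv2.resize(p[165:255,375:475],None,fx=6,fy=6,interpolation=cv2.INTER_CUBIC))
E
```

```text
(no output)
```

View pics/cropA.png

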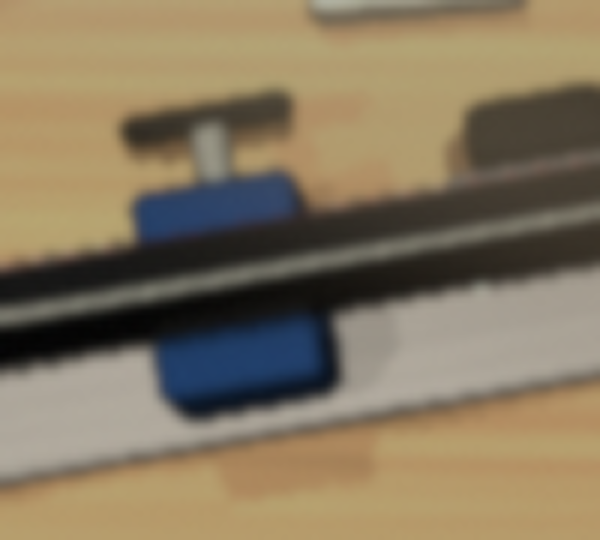

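View pics/cropB.png

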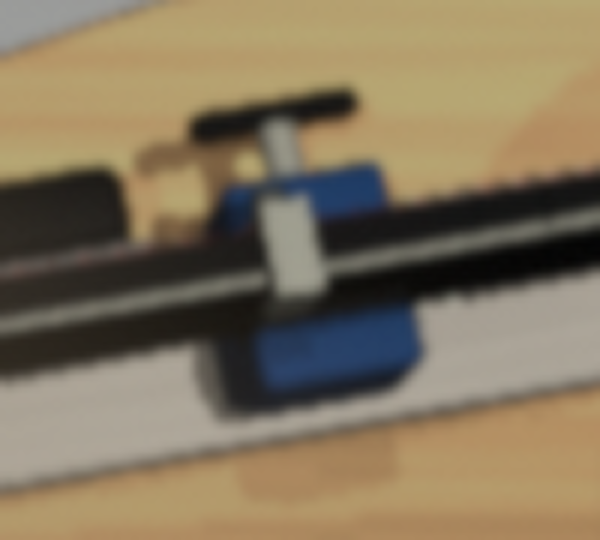

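The crops show the tip-side jaw's top with corners at about crop A (137,200), (297,178), (328,370) and (162,395). The clip's top is at crop B (262,195) to (325,295). The white stripe on the edge passes (220,275) in A. I'll turn these into positions, using the depth data to segment the z≈0.123 face.

```bash
cat >h.py <<'E'
import numpy as np,cv2
from cell import eyes
def cam(n):
    c=eyes.camera_info(n);R=cv2.Rodrigues(c["rvec"])[0];return c["K"],R,c["tvec"].reshape(3)
def plane(n,u,v,z):
    K,R,t=cam(n);r=R.T@np.linalg.inv(K)@[u,v,1.];C=-R.T@t;return C+r*(z-C[2])/r[2]
def cloud(n,d):
    K,R,t=cam(n);v,u=np.indices(d.shape);P=np.stack([(u-K[0,2])/K[0,0]*d,(v-K[1,2])/K[1,1]*d,d],-1)
    return (P-t)@R
E
python3 - <<'E'
from h import *
K,R,t=cam("top");print("C",-R.T@t)
d=np.load("topd.npy");W=cloud("top",d)
m=(d>0)&(abs(W[...,2]-.123)<.005)
v,u=np.indices(d.shape);m&=(u>255)&(u<410)
P=W[m];print(len(P),np.median(P[:,2]))
vx,vy,x0,y0=cv2.fitLine(P[:,:2].astype(np.float32),cv2.DIST_HUBER,0,.01,.01).ravel();print("line",vx,vy,x0,y0)
D=np.array([vx,vy]);D*=-np.sign(vy)
if D[1]>0:D=-D
N=np.array([-D[1],D[0]])
s=(P[:,:2]-[x0,y0])@N;print("width pct",np.percentile(s,[1,5,50,95,99]), np.degrees(np.arctan2(D[1],D[0])))
# jaw A
jc=[plane("top",215+a/6,195+b/6,.087)[:2] for a,b in((137,200),(297,178),(328,370),(162,395))]
print("jawA corners",np.round(jc,4)); 
j=np.mean(jc,0);print("mean",j,"along",[(q-[x0,y0])@D for q in jc],"acr",[(q-[x0,y0])@N for q in jc])
c=[plane("top",375+a/6,165+b/6,.130)[:2] for a,b in((259,195),(308,193),(326,290),(276,297))]
print("clip",np.round(c,4),[(q-[x0,y0])@D for q in c],[(q-[x0,y0])@N for q in c])
# stripe
for a,b,o in((50,312,(215,195)),(550,217,(215,195)),(50,320,(375,165)),(550,222,(375,165))):
    q=plane("top",o[0]+a/6,o[1]+b/6,.123)[:2];print("stripe",q,(q-[x0,y0])@D,(q-[x0,y0])@N)
# jaw top depth
mj=(d>0)&(abs(W[...,2]-.087)<.004)&(u>230)&(u<280)&(v>215)&(v<270);Q=W[mj][:,:2]-[x0,y0]
print("jawA depth",len(Q),np.percentile(Q@D,[1,3,97,99]),np.percentile(Q@N,[1,99]))
mc=(d>0)&(W[...,2]>.1265)&(W[...,2]<.136)&(u>405)&(u<440)&(v>180)&(v<225);Q=W[mc][:,:2]-[x0,y0]
print("clip depth",len(Q),np.percentile(Q@D,[2,50,98]),np.percentile(Q@N,[2,50,98]),np.median(W[mc][:,2]))
mj=(d>0)&(abs(W[...,2]-.087)<.004)&(u>405)&(u<455)&(v>185)&(v<240);Q=W[mj][:,:2]-[x0,y0]
print("jawB depth",len(Q),np.percentile(Q@D,[1,3,97,99]),np.percentile(Q@N,[1,99]))
# profile across ski
for uu in(270,300,340,390):
    print(uu,[(vv,round(float(W[vv,uu,2]),4),round(float((W[vv,uu,:2]-[x0,y0])@N),4)) for vv in range(205,255) if W[vv,uu,2]>.06])
E
```

```text
C [ 0.38383898 -0.02925264  1.03292296]
1561 0.12375131881862722
line 0.19057104 -0.9816734 0.59961265 -0.068469286
width pct [-8.02374187e-03 -7.51790750e-03  1.82480680e-05  8.05441345e-03
  9.83741855e-03] -79.013885
jawA corners [[0.5897 0.1392]
 [0.5969 0.0917]
 [0.539  0.0806]
 [0.531  0.1294]]
mean [0.56414286 0.11020696] along [np.float64(-0.2057526469002965), np.float64(-0.15770820611590164), np.float64(-0.15790099134766494), np.float64(-0.2072830935192663)] acr [np.float64(0.02986286401411701), np.float64(0.02782839615641378), np.float64(-0.031123021866614003), np.float64(-0.029645188585939286)]
clip [[ 0.6374 -0.1766]
 [ 0.6381 -0.1906]
 [ 0.6096 -0.195 ]
 [ 0.6074 -0.1808]] [np.float64(0.11331850300026154), np.float64(0.12719171965200218), np.float64(0.12613280568444027), np.float64(0.11175148114394744)] [np.float64(0.016508579989084848), np.float64(0.014538912212644032), np.float64(-0.01429926716135274), np.float64(-0.01372307591706454)]
stripe [0.54900127 0.15628238] -0.23027779813941915 -0.006852688532601975
stripe [0.57801775 0.01422932] -0.08529838578028949 -0.005439
[... 1778 characters left out ...]
5, -0.0056), (226, 0.1205, -0.0064), (227, 0.1178, -0.0075), (228, 0.1108, -0.0077), (229, 0.1012, -0.0075), (230, 0.0956, -0.0081), (231, 0.0821, -0.007), (232, 0.0759, -0.0076), (233, 0.0659, -0.0073), (234, 0.0601, -0.008)]
390 [(205, 0.103, 0.0187), (206, 0.1036, 0.0168), (207, 0.1073, 0.0142), (208, 0.1223, 0.0089), (209, 0.1253, 0.0064), (210, 0.1237, 0.0051), (211, 0.121, 0.004), (212, 0.1205, 0.0023), (213, 0.1248, -0.0004), (214, 0.1239, -0.0019), (215, 0.1245, -0.0038), (216, 0.1244, -0.0055), (217, 0.1221, -0.0067), (218, 0.1189, -0.0078), (219, 0.1092, -0.0074), (220, 0.1027, -0.0078), (221, 0.0942, -0.0078), (222, 0.0862, -0.0079), (223, 0.0751, -0.0074), (224, 0.0669, -0.0076)]
```

Edge direction, jaw middle and clip agree between the two methods: jaw spacing comes out at 318 mm against 320 mm nominal, and start to clip is 302 mm. Next I'll work out the approach move.

```bash
cat >>h.py <<'E'
from scipy.spatial.transform import Rotation as Ro
from cell import env
p0=np.array([.5996,-.0685]);D=np.array([.1906,-.9817]);N=np.array([.9817,.1906])
sA,sC=-.1835,.119
def st():
    s=env.read_state();R=Ro.from_euler("xyz",s["tool_rot"],degrees=True).as_matrix();p=s["tool_pos"]
    q=p[:2]-p0
    print("t",round(s["clock"],2),"pos",np.round(p,4),"tipz",round(p[2]+R[2,0]*.008,4),"y_start",round(-(q@D-sA),4),"to clip",round(sC-q@D,4),"lat",round(q@N,4),"F",np.round(s["wrist_force"],2),"open",round(s["opening"],4))
    return s,R,p
E
python3 - <<'E'
from h import *
s,R,p=st();print(np.round(R,3))
tgt=np.r_[p0+D*(sA-.004),.155]
print("tgt",tgt,"tool shift",R.T@(tgt-p), "D in tool",R.T@np.r_[D,0],"N",R.T@np.r_[N,0])
for nm,y in(("across",N),("along",D)):
  for sg in(1,-1):
    x=np.array([0,0,-1.]);yy=sg*np.r_[y,0];T=np.stack([x,yy,np.cross(x,yy)],1)
    print(nm,sg,Ro.from_matrix(R.T@T).as_rotvec())
E
```

```text
t 0.1 pos [0.2494 0.5726 0.1942] tipz 0.1862 y_start 0.5126 to clip 0.8151 lat -0.2216 F [-0.28 -0.47 -0.  ] open 0.0914
[[-0.     0.399  0.917]
 [-0.001  0.917 -0.399]
 [-1.    -0.001  0.   ]]
tgt [0.5638625  0.11556875 0.155     ] tool shift [ 0.0396129  -0.29336045  0.4707989 ] D in tool [ 0.00101747 -0.82390122  0.56678831] N [-6.89821208e-04  5.66787891e-01  8.23901851e-01]
across 1 [9.68215674e-01 6.02744433e-04 1.12759906e-03]
across -1 [-2.17337653e+00 -1.33098744e-03  7.11463228e-04]
along 1 [2.53901172e+00 1.56376453e-03 4.74327239e-04]
along -1 [-6.02580450e-01 -3.62256763e-04  1.19429000e-03]
```

>>> apply_moves --series '[0.1, 0, 0, 0, -0.03, 0.047, 1, 0.2, 0, 0, 0, -0.06, 0.094, 1, 0.3, 0, 0, 0, -0.09, 0.141, 1, 0.4, 0, 0, 0, -0.12, 0.188, 1, 0.5, 0, 0, 0, -0.15, 0.235, 1, 0.6, 0, 0, 0, -0.18, 0.282, 1, 0.7, 0, 0, 0, -0.21, 0.329, 1, 0.8, 0, 0, 0, -0.24, 0.376, 1, 0.9, 0, 0, 0, -0.27, 0.423, 1, 0.968, 0, 0, 0, -0.285, 0.455, 1, 0.968, 0, 0, 0.01, -0.2935, 0.471, 1, 0.968, 0, 0, 0.02, -0.2935, 0.471, 1]' --force 10

```text
clock: 1.3
tool_pos: [0.5672, 0.1119, 0.1748]
tool_rot: [59.3, 89.9, -19.9]
wrist_force: [-0.4, 0.2, 0.3]
opening: 0.0002
```

```bash
python3 - <<'E'
from h import *
s,R,p=st();print(np.round(R,3),s["qd"])
p,d=eyes.grab_frame("top");cv2.imwrite("pics/top1.png",p)
p,d=eyes.grab_frame("scene");cv2.imwrite("pics/scene1.png",p[150:400,150:550].repeat(2,0).repeat(2,1))
st()
E
```

```text
t 1.3 pos [0.5672 0.1119 0.1748] tipz 0.1668 y_start -0.0002 to clip 0.3023 lat 0.0025 F [-0.37  0.24  0.34] open 0.0002
[[ 0.002  0.982  0.187]
 [-0.001  0.187 -0.982]
 [-1.     0.002  0.001]] [ -1.49147914   8.25594684   6.13445893   2.10158771 -11.76979426
  -1.53430726]
t 1.4 pos [0.5633 0.1145 0.1729] tipz 0.1649 y_start 0.0031 to clip 0.3056 lat -0.0008 F [-1.02 -0.12  0.27] open 0.0006
```

View pics/scene1.png

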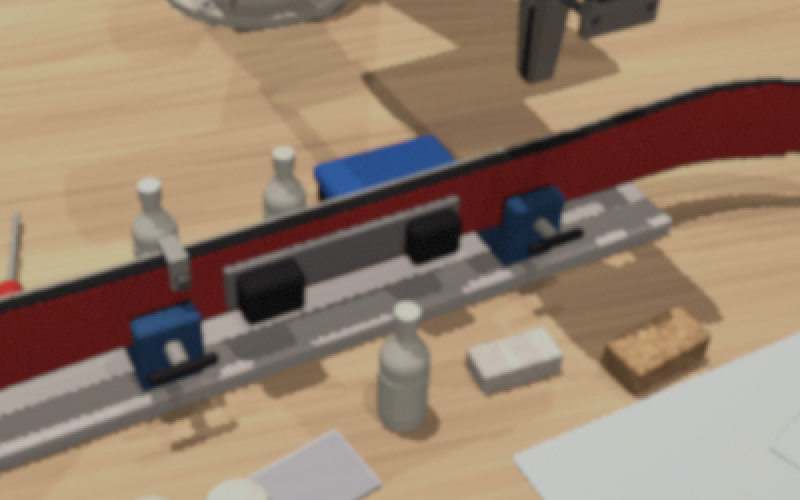

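The scene view shows the shut fingers at crop (540,70), above the edge by the tip-side jaw at (530,220), and nothing else has moved. I'll descend to about 8 mm above the edge.

>>> apply_moves --series '[0, 0, 0, 0.01, 0, 0, 1, 0, 0, 0, 0.02, 0, 0, 1, 0, 0, 0, 0.028, 0, 0, 1, 0, 0, 0, 0.034, 0, 0, 1, 0, 0, 0, 0.034, 0, 0, 1, 0, 0, 0, 0.034, 0, 0, 1]'

```text
clock: 2.0
tool_pos: [0.5642, 0.1162, 0.1409]
tool_rot: [-102.0, 90.0, 179.0]
wrist_force: [-1.0, 0.4, 0.6]
opening: 0.0009
```

```bash
python3 - <<'E'
from h import *
s,R,p=st();print(R.T@np.r_[D,0],R.T@np.r_[N,0])
p,d=eyes.grab_frame("top");cv2.imwrite("pics/top2.png",p[150:300,200:400].repeat(4,0).repeat(4,1)); st()
E
```

```text
t 2.0 pos [0.5642 0.1162 0.1409] tipz 0.1329 y_start 0.0045 to clip 0.307 lat 0.0004 F [-1.03  0.42  0.55] open 0.0009
[-2.06265624e-06 -6.91079048e-04  1.00003139e+00] [-9.72223713e-06  1.00003139e+00  6.91079028e-04]
t 2.05 pos [0.5644 0.1161 0.1412] tipz 0.1332 y_start 0.0044 to clip 0.3069 lat 0.0006 F [ 0.01  0.31 -0.22] open 0.0006
```

View pics/top2.png

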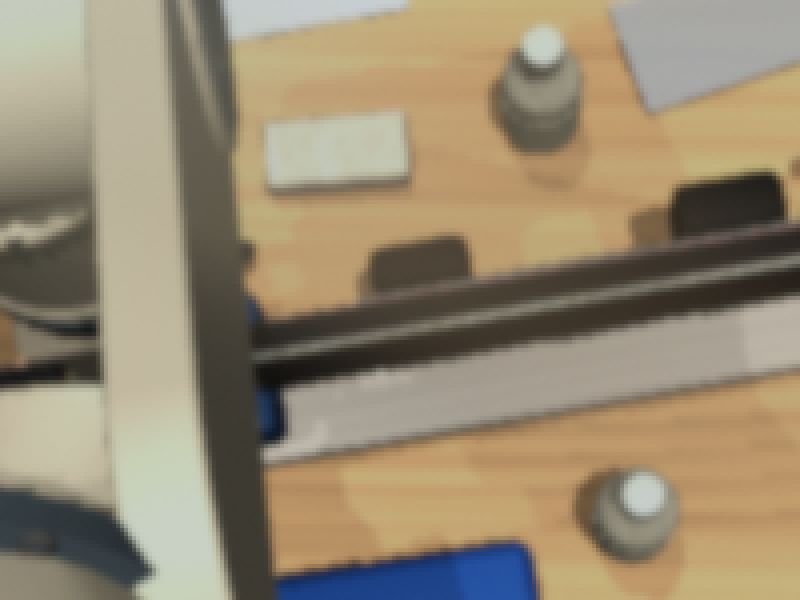

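The arm hides the tip-side jaw in the top view, but the edge to the right of it is clear. Tool z now points along the stroke. I'll touch down slowly.

>>> apply_moves --series '[0, 0, 0, 0.003, 0, 0, 1, 0, 0, 0, 0.006, 0, 0, 1, 0, 0, 0, 0.008, 0, 0, 1, 0, 0, 0, 0.009, 0, 0, 1, 0, 0, 0, 0.01, 0, 0, 1, 0, 0, 0, 0.011, 0, 0, 1, 0, 0, 0, 0.012, 0, 0, 1, 0, 0, 0, 0.013, 0, 0, 1, 0, 0, 0, 0.013, 0, 0, 1, 0, 0, 0, 0.013, 0, 0, 1]'

```text
clock: 3.05
tool_pos: [0.5642, 0.1158, 0.1279]
tool_rot: [-122.3, 90.0, 158.7]
wrist_force: [-0.3, 0.3, -0.4]
opening: 0.0003
```

```bash
python3 - <<'E'
from h import *
st()
E
```

```text
t 3.05 pos [0.5642 0.1158 0.1279] tipz 0.1199 y_start 0.0042 to clip 0.3067 lat 0.0004 F [-0.31  0.33 -0.36] open 0.0003
```

No clear force yet. I'll go a little further in small steps.

>>> apply_moves --series '[0, 0, 0, 0.001, 0, 0, 1, 0, 0, 0, 0.002, 0, 0, 1, 0, 0, 0, 0.002, 0, 0, 1, 0, 0, 0, 0.002, 0, 0, 1]'

```text
clock: 3.45
tool_pos: [0.5642, 0.1158, 0.1258]
tool_rot: [-88.0, 90.0, -167.0]
wrist_force: [-0.4, 0.3, 0.5]
opening: 0.0002
```

```bash
python3 - <<'E'
from h import *
st();p,d=eyes.grab_frame("scene");cv2.imwrite("pics/scene3.png",cv2.resize(p[170:320,330:530],None,fx=4,fy=4,interpolation=cv2.INTER_CUBIC))
st()
E
```

```text
t 3.45 pos [0.5642 0.1158 0.1258] tipz 0.1178 y_start 0.0042 to clip 0.3067 lat 0.0004 F [-0.42  0.34  0.53] open 0.0002
t 3.5 pos [0.5642 0.1158 0.1259] tipz 0.1179 y_start 0.0042 to clip 0.3067 lat 0.0004 F [ 0.08 -0.48  0.49] open 0.0004
```

View pics/scene3.png

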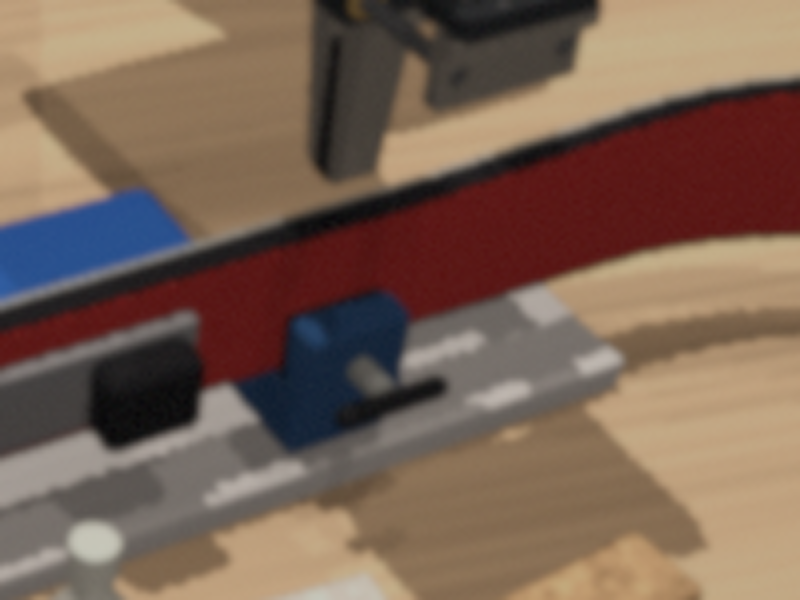

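The scene crop shows the fingertips ending near (345,180), with a gap before the edge at about (345,205). They aren't touching yet. I'll compare the camera's tip position with the arm's reading.

```bash
python3 - <<'E'
from h import *
s,R,p=st();
K,Rc,t=cam("scene")
def proj(P): 
    q=K@(Rc@P+t);return q[:2]/q[2]
for nm,P in(("tip",[p[0],p[1],p[2]-.008]),("edge mid",[p[0],p[1],.123]),("edge far",[p[0]+.0079,p[1]+.0015,.123]),("edge near",[p[0]-.0079,p[1]-.0015,.123]),("clip",[.6223,-.1853,.123])):
    u=proj(np.array(P));print(nm,u,"crop",(u-[330,170])*4)
im,d=eyes.grab_frame("scene");W=cloud("scene",d)
for vv in range(203,236): print(vv,[(uu,np.round(W[vv,uu],3)) for uu in (412,418)])
cv2.imwrite("pics/scene4.png",cv2.resize(im[190:245,390:450],None,fx=10,fy=10,interpolation=cv2.INTER_NEAREST))
E
```

```text
t 3.5 pos [0.5642 0.1158 0.1259] tipz 0.1179 y_start 0.0042 to clip 0.3067 lat 0.0004 F [ 0.08 -0.48  0.49] open 0.0004
tip [412.26445947 225.97205442] crop [329.05783786 223.88821769]
edge mid [412.60861973 223.48815335] crop [330.43447892 213.95261341]
edge far [415.31578688 226.16713076] crop [341.26314751 224.66852306]
edge near [409.93538255 220.84275259] crop [319.7415302  203.37101037]
clip [234.57906733 277.59722828] crop [-381.68373068  430.38891312]
203 [(412, array([0.569, 0.107, 0.169])), (418, array([0.581, 0.112, 0.176]))]
204 [(412, array([0.57 , 0.107, 0.167])), (418, array([0.581, 0.112, 0.174]))]
205 [(412, array([0.571, 0.107, 0.166])), (418, array([0.581, 0.112, 0.172]))]
206 [(412, array([0.571, 0.107, 0.165])), (418, array([0.58 , 0.113, 0.17 ]))]
207 [(412, array([0.572, 0.107, 0.163])), (418, array([0.58 , 0.113, 0.167]))]
208 [(412, array([0.572, 0.107, 0.161])), (418, array([0.579, 0.114, 0.165]))]
209 [(412, array([0.571, 0.108, 0.159])), (418, array([0.577, 0.115, 0.161]))]
210 [(412, array([0.57 , 0.109, 0.155])), (418, array([0.577, 0.115, 0.16 ]))]
211 
[... 1288 characters left out ...]
 array([0.573, 0.111, 0.124])), (418, array([0.573, 0.122, 0.121]))]
228 [(412, array([0.575, 0.11 , 0.122])), (418, array([0.575, 0.121, 0.121]))]
229 [(412, array([0.575, 0.111, 0.12 ])), (418, array([0.572, 0.123, 0.116]))]
230 [(412, array([0.576, 0.11 , 0.12 ])), (418, array([0.573, 0.123, 0.114]))]
231 [(412, array([0.577, 0.11 , 0.118])), (418, array([0.572, 0.123, 0.112]))]
232 [(412, array([0.572, 0.113, 0.112])), (418, array([0.572, 0.124, 0.11 ]))]
233 [(412, array([0.577, 0.111, 0.114])), (418, array([0.572, 0.124, 0.108]))]
234 [(412, array([0.574, 0.112, 0.109])), (418, array([0.57 , 0.125, 0.104]))]
235 [(412, array([0.575, 0.112, 0.108])), (418, array([0.574, 0.123, 0.105]))]
```

View pics/scene4.png

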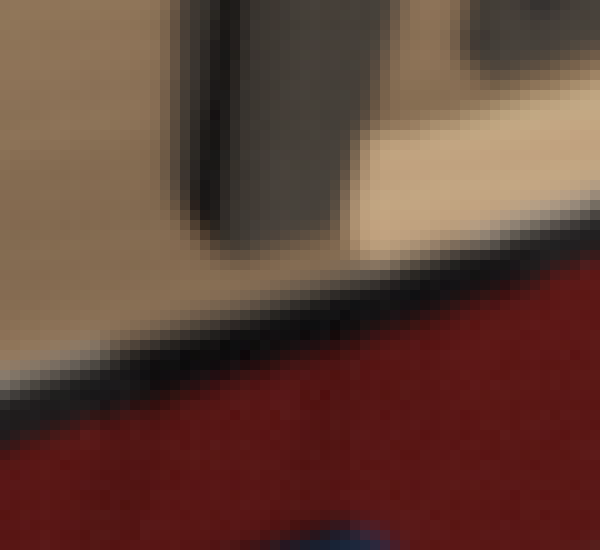

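By depth, the visible finger end sits at z≈0.147, although the TCP reading puts the tips at 0.118. I'll check the same thing on the starting picture, where the fingers were open.

```bash
python3 - <<'E'
from h import *
d=np.load("scened.npy");W=cloud("scene",d)
for u in(536,540,588): print(u,[np.round(W[v,u],3).tolist() for v in range(50,80,2)])
d=np.load("topd.npy");W=cloud("top",d)
K,Rc,t=cam("scene")
for P in([.2494,.5726,.1862],[.2494+.05*.4,.5726+.05*.917,.1862],[.2494-.05*.4,.5726-.05*.917,.1862]):
    q=K@(Rc@np.array(P)+t);print(q[:2]/q[2])
im=cv2.imread("pics/scene0.png");cv2.imwrite("pics/s0c.png",cv2.resize(im[0:100,500:640],None,fx=5,fy=5))
E
```

```text
536 [[0.24, 0.509, 0.267], [0.234, 0.515, 0.26], [0.236, 0.515, 0.257], [0.238, 0.514, 0.253], [0.24, 0.514, 0.25], [0.237, 0.518, 0.244], [0.238, 0.518, 0.24], [0.236, 0.521, 0.235], [0.237, 0.522, 0.231], [0.238, 0.522, 0.227], [0.237, 0.524, 0.222], [0.24, 0.523, 0.218], [-0.223, 0.876, 0.001], [-0.211, 0.868, -0.0], [-0.205, 0.865, -0.004]]
540 [[0.238, 0.52, 0.266], [0.239, 0.521, 0.262], [0.239, 0.522, 0.257], [0.239, 0.524, 0.253], [0.24, 0.524, 0.249], [0.239, 0.526, 0.244], [0.241, 0.525, 0.241], [-0.302, 0.941, -0.001], [-0.283, 0.928, 0.0], [-0.272, 0.922, -0.002], [-0.256, 0.912, -0.002], [-0.241, 0.902, -0.002], [-0.219, 0.887, 0.002], [-0.204, 0.878, 0.002], [-0.197, 0.874, -0.002]]
588 [[0.267, 0.615, 0.268], [0.272, 0.612, 0.266], [0.276, 0.61, 0.263], [0.278, 0.611, 0.259], [0.278, 0.612, 0.255], [0.279, 0.612, 0.251], [0.28, 0.613, 0.247], [0.278, 0.616, 0.242], [0.278, 0.618, 0.237], [0.278, 0.62, 0.233], [0.281, 0.619, 0.23], [0.281, 0.62, 0.225], [0.28, 0.623, 0.22], [0.112, 0.775, 0.136], [0.12, 0.769, 0.134]]
[554.71562908  85.82795149]
[578.45725011  87.43715092]
[531.18875738  84.23330769]
```

View pics/s0c.png

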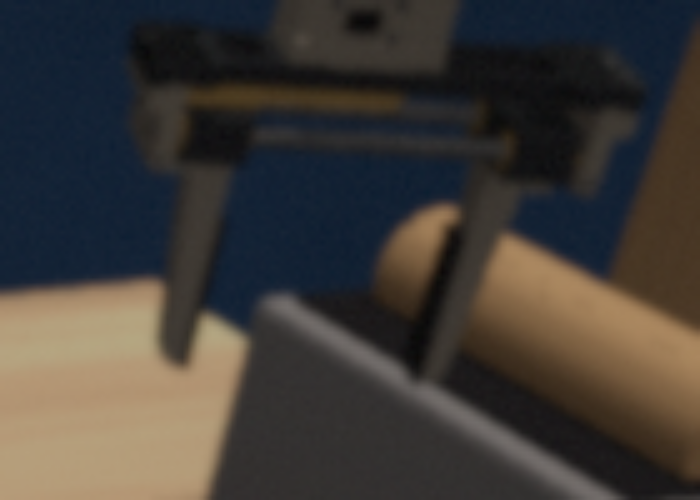

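The open fingers at the start also end about 29 mm above the reading, and the gripper body is shifted by the same amount. So the real tips are about 29 mm higher than the TCP figure suggests, while the ski's height in the scene camera is right. Horizontally everything agrees. I'll carry on down and rely on the force signal and the pictures.

>>> apply_moves --series '[0, 0, 0, 0.004, 0, 0, 1, 0, 0, 0, 0.008, 0, 0, 1, 0, 0, 0, 0.011, 0, 0, 1, 0, 0, 0, 0.014, 0, 0, 1, 0, 0, 0, 0.016, 0, 0, 1, 0, 0, 0, 0.017, 0, 0, 1, 0, 0, 0, 0.018, 0, 0, 1, 0, 0, 0, 0.018, 0, 0, 1]'

```text
clock: 4.35
tool_pos: [0.5642, 0.1158, 0.1078]
tool_rot: [-34.6, 90.0, -113.6]
wrist_force: [0.2, -0.3, -0.1]
opening: 0.0007
```

```bash
python3 - <<'E'
from h import *
st()
im,d=eyes.grab_frame("scene")
cv2.imwrite("pics/scene5.png",cv2.resize(im[190:245,390:450],None,fx=10,fy=10,interpolation=cv2.INTER_NEAREST));st()
E
```

```text
t 4.35 pos [0.5642 0.1158 0.1078] tipz 0.0998 y_start 0.0042 to clip 0.3067 lat 0.0004 F [ 0.16 -0.32 -0.13] open 0.0007
t 4.4 pos [0.5642 0.1158 0.1079] tipz 0.0999 y_start 0.0042 to clip 0.3067 lat 0.0004 F [-0.29  1.38 -0.11] open 0.0001
```

View pics/scene5.png

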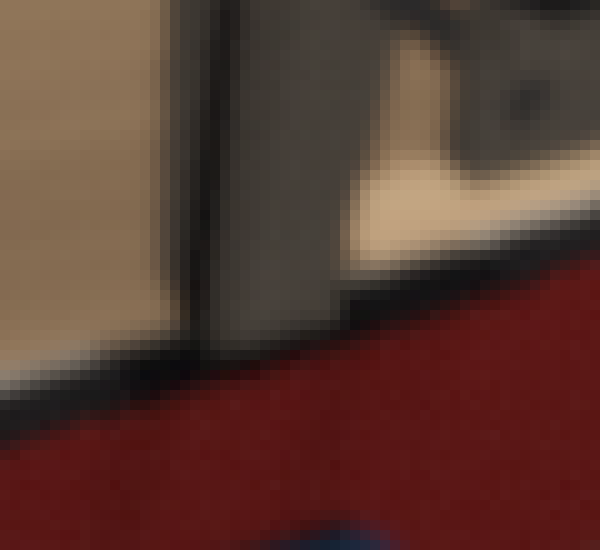

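The fingers now overlap the black edge in the picture, with the tip at crop (270,340), and there's no force yet. That puts them just above it, so I'll step on down.

>>> apply_moves --series '[0, 0, 0, 0.001, 0, 0, 1, 0, 0, 0, 0.002, 0, 0, 1, 0, 0, 0, 0.003, 0, 0, 1, 0, 0, 0, 0.004, 0, 0, 1, 0, 0, 0, 0.005, 0, 0, 1, 0, 0, 0, 0.005, 0, 0, 1, 0, 0, 0, 0.005, 0, 0, 1]'

```text
clock: 5.1
tool_pos: [0.5642, 0.1159, 0.103]
tool_rot: [88.6, 90.0, 9.6]
wrist_force: [0.5, 0.7, 2.0]
opening: 0.0004
```

>>> apply_moves --series '[0, 0, 0, 0.001, 0, 0, 1, 0, 0, 0, 0.001, 0, 0, 1]'

```text
clock: 5.3
tool_pos: [0.5642, 0.1158, 0.1019]
tool_rot: [96.8, 90.0, 17.8]
wrist_force: [0.1, -0.6, 2.7]
opening: 0.0002
```

>>> apply_moves --series '[0, 0, 0, 0.001, 0, 0, 1, 0, 0, 0, 0.001, 0, 0, 1]'

```text
clock: 5.5
tool_pos: [0.5642, 0.1159, 0.1009]
tool_rot: [110.6, 90.0, 31.6]
wrist_force: [-0.8, -0.3, 3.4]
opening: 0.0003
```

Contact: the force rises about 1 N/mm and is now 3.4 N. I'll start the stroke along tool z.

>>> apply_moves --series '[0, 0, 0, 0, 0, 0.002, 1, 0, 0, 0, 0, 0, 0.005, 1, 0, 0, 0, 0, 0, 0.008, 1, 0, 0, 0, 0, 0, 0.011, 1, 0, 0, 0, 0, 0, 0.014, 1, 0, 0, 0, 0, 0, 0.017, 1, 0, 0, 0, 0, 0, 0.02, 1, 0, 0, 0, 0, 0, 0.023, 1, 0, 0, 0, 0, 0, 0.026, 1, 0, 0, 0, 0, 0, 0.029, 1, 0, 0, 0, 0, 0, 0.032, 1, 0, 0, 0, 0, 0, 0.035, 1]'

```text
clock: 6.7
tool_pos: [0.5709, 0.0812, 0.1009]
tool_rot: [-86.1, 90.0, -165.1]
wrist_force: [-0.4, 2.4, 3.0]
opening: 0.0006
```

```bash
python3 - <<'E'
from h import *
s,R,p=st();print(R.T@np.r_[D,0])
im,d=eyes.grab_frame("scene")
cv2.imwrite("pics/scene6.png",cv2.resize(im[190:290,340:450],None,fx=6,fy=6,interpolation=cv2.INTER_CUBIC));st()
E
```

```text
t 6.7 pos [0.5709 0.0812 0.1009] tipz 0.0929 y_start -0.031 to clip 0.2715 lat 0.0003 F [-0.38  2.44  2.96] open 0.0006
[ 3.18175226e-06 -2.64697331e-04  1.00003159e+00]
t 6.75 pos [0.571  0.0808 0.1009] tipz 0.0929 y_start -0.0314 to clip 0.2711 lat 0.0004 F [-0.6   1.03  3.17] open 0.0006
```

View pics/scene6.png

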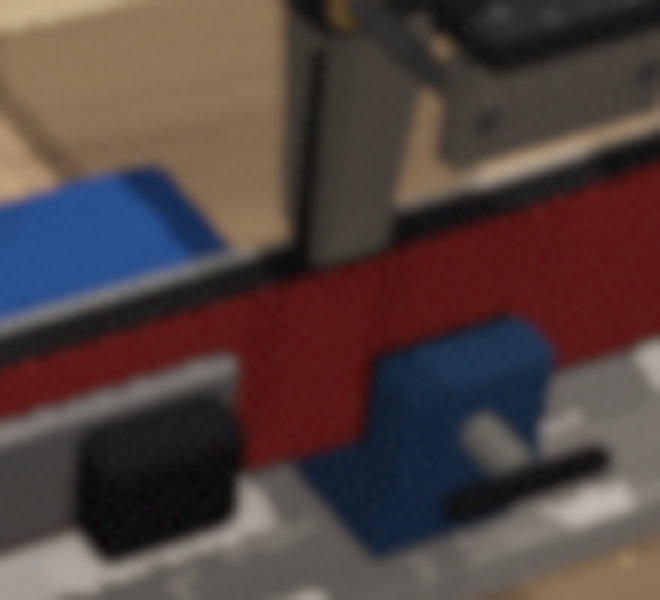

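The fingertips rest on the edge at crop (345,255), just past the jaw. There is drag along y and about 3 N upward. Continuing.

>>> apply_moves --series '[0, 0, 0, 0, 0, 0.004, 1, 0, 0, 0, 0, 0, 0.008, 1, 0, 0, 0, 0, 0, 0.012, 1, 0, 0, 0, 0, 0, 0.016, 1, 0, 0, 0, 0, 0, 0.02, 1, 0, 0, 0, 0, 0, 0.024, 1, 0, 0, 0, 0, 0, 0.028, 1, 0, 0, 0, 0, 0, 0.032, 1, 0, 0, 0, 0, 0, 0.036, 1, 0, 0, 0, 0, 0, 0.04, 1, 0, 0, 0, 0, 0, 0.044, 1, 0, 0, 0, 0, 0, 0.048, 1]'

```text
clock: 7.95
tool_pos: [0.5801, 0.034, 0.1009]
tool_rot: [-94.0, 90.0, -173.0]
wrist_force: [-0.5, 2.2, 3.3]
opening: 0.0003
```

>>> apply_moves --series '[0, 0, 0, 0, 0, 0.004, 1, 0, 0, 0, 0, 0, 0.008, 1, 0, 0, 0, 0, 0, 0.012, 1, 0, 0, 0, 0, 0, 0.016, 1, 0, 0, 0, 0, 0, 0.02, 1, 0, 0, 0, 0, 0, 0.024, 1, 0, 0, 0, 0, 0, 0.028, 1, 0, 0, 0, 0, 0, 0.032, 1, 0, 0, 0, 0, 0, 0.036, 1, 0, 0, 0, 0, 0, 0.04, 1, 0, 0, 0, 0, 0, 0.044, 1, 0, 0, 0, 0, 0, 0.048, 1]'

```text
clock: 9.15
tool_pos: [0.5892, -0.0131, 0.1009]
tool_rot: [-113.2, 90.0, 167.8]
wrist_force: [-0.7, 3.1, 4.2]
opening: 0.0006
```

```bash
python3 - <<'E'
from h import *
st()
E
```

```text
t 9.15 pos [ 0.5892 -0.0131  0.1009] tipz 0.0929 y_start -0.1271 to clip 0.1754 lat 0.0004 F [-0.69  3.07  4.17] open 0.0006
```

>>> apply_moves --series '[0, 0, 0, 0, 0, 0.004, 1, 0, 0, 0, 0, 0, 0.008, 1, 0, 0, 0, 0, 0, 0.012, 1, 0, 0, 0, 0, 0, 0.016, 1, 0, 0, 0, 0, 0, 0.02, 1, 0, 0, 0, 0, 0, 0.024, 1, 0, 0, 0, 0, 0, 0.028, 1, 0, 0, 0, 0, 0, 0.032, 1, 0, 0, 0, 0, 0, 0.036, 1, 0, 0, 0, 0, 0, 0.04, 1, 0, 0, 0, 0, 0, 0.044, 1, 0, 0, 0, 0, 0, 0.048, 1]'

```text
clock: 10.35
tool_pos: [0.5984, -0.0602, 0.1009]
tool_rot: [-66.8, 90.0, -145.8]
wrist_force: [-0.4, 3.1, 3.7]
opening: 0.0005
```

>>> apply_moves --series '[0, 0, 0, 0, 0, 0.004, 1, 0, 0, 0, 0, 0, 0.008, 1, 0, 0, 0, 0, 0, 0.012, 1, 0, 0, 0, 0, 0, 0.016, 1, 0, 0, 0, 0, 0, 0.02, 1, 0, 0, 0, 0, 0, 0.024, 1, 0, 0, 0, 0, 0, 0.028, 1, 0, 0, 0, 0, 0, 0.032, 1, 0, 0, 0, 0, 0, 0.036, 1, 0, 0, 0, 0, 0, 0.04, 1, 0, 0, 0, 0, 0, 0.044, 1, 0, 0, 0, 0, 0, 0.048, 1]'

```text
clock: 11.55
tool_pos: [0.6076, -0.1073, 0.1009]
tool_rot: [-66.1, 90.0, -145.1]
wrist_force: [-0.6, 3.4, 4.4]
opening: 0.0007
```

```bash
python3 - <<'E'
from h import *
st()
im,d=eyes.grab_frame("scene")
cv2.imwrite("pics/scene7.png",cv2.resize(im[210:310,210:320],None,fx=6,fy=6,interpolation=cv2.INTER_CUBIC));st()
W=cloud("scene",d);u,v=np.meshgrid(np.arange(210,320),np.arange(210,310));Q=W[210:310,210:320]
a=(Q[...,:2]-p0)@D;l=(Q[...,:2]-p0)@N
m=(abs(l)<.025)&(Q[...,2]>.131)&(Q[...,2]<.16)
print("finger along (to clip)",np.percentile(sC-a[m],[0,2,10,50,90]))
E
```

```text
t 11.55 pos [ 0.6076 -0.1073  0.1009] tipz 0.0929 y_start -0.2231 to clip 0.0794 lat 0.0004 F [-0.55  3.45  4.43] open 0.0007
t 11.6 pos [ 0.6077 -0.1079  0.1009] tipz 0.0929 y_start -0.2237 to clip 0.0788 lat 0.0004 F [-1.14  1.21  3.89] open 0.0008
finger along (to clip) [0.06863554 0.06901524 0.06945367 0.07071055 0.08308321]
```

View pics/scene7.png

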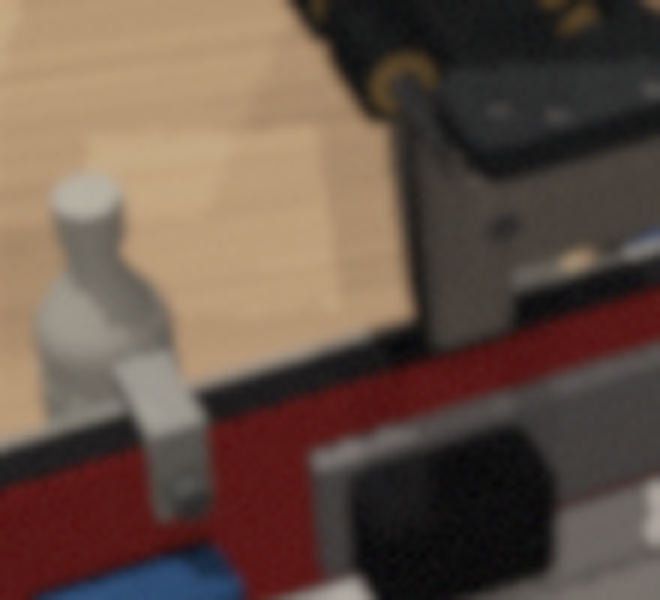

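The picture shows the fingers on the edge at crop (465,340), with the clip ahead at (165,400). Measured from depth, the finger's leading face is 69 mm from the clip's middle, which matches the 10 mm half width. I'll go 50 mm further, slowing at the end, to leave a gap of about 12 mm.

>>> apply_moves --series '[0, 0, 0, 0, 0, 0.004, 1, 0, 0, 0, 0, 0, 0.008, 1, 0, 0, 0, 0, 0, 0.012, 1, 0, 0, 0, 0, 0, 0.016, 1, 0, 0, 0, 0, 0, 0.02, 1, 0, 0, 0, 0, 0, 0.024, 1, 0, 0, 0, 0, 0, 0.028, 1, 0, 0, 0, 0, 0, 0.032, 1, 0, 0, 0, 0, 0, 0.036, 1, 0, 0, 0, 0, 0, 0.039, 1]'

```text
clock: 12.6
tool_pos: [0.615, -0.1457, 0.1009]
tool_rot: [1.4, 90.0, -77.6]
wrist_force: [-0.4, 2.8, 3.6]
opening: 0.0005
```

>>> apply_moves --series '[0, 0, 0, 0, 0, 0.003, 1, 0, 0, 0, 0, 0, 0.006, 1, 0, 0, 0, 0, 0, 0.009, 1, 0, 0, 0, 0, 0, 0.011, 1, 0, 0, 0, 0, 0, 0.011, 1, 0, 0, 0, 0, 0, 0.011, 1, 0, 0, 0, 0, 0, 0.011, 1, 0, 0, 0, 0, 0, 0.011, 1]'

```text
clock: 13.4
tool_pos: [0.6172, -0.1565, 0.101]
tool_rot: [9.0, 90.0, -70.0]
wrist_force: [-0.0, -2.0, 4.0]
opening: 0.0004
```

```bash
python3 - <<'E'
from h import *
st()
im,d=eyes.grab_frame("scene")
cv2.imwrite("pics/scene8.png",cv2.resize(im[210:310,210:320],None,fx=6,fy=6,interpolation=cv2.INTER_CUBIC));st()
W=cloud("scene",d);Q=W[210:310,210:320]
a=(Q[...,:2]-p0)@D;l=(Q[...,:2]-p0)@N
m=(abs(l)<.025)&(Q[...,2]>.135)&(Q[...,2]<.16)
print("finger face to clip mid",np.percentile(sC-a[m],[0,2,10,50,90]))
m=(abs(l)<.02)&(Q[...,2]>.126)&(Q[...,2]<.133)
print("clip/fingers low",np.sort(np.round(sC-a[m],3)))
E
```

```text
t 13.4 pos [ 0.6172 -0.1565  0.101 ] tipz 0.093 y_start -0.2733 to clip 0.0292 lat 0.0005 F [-0.03 -1.98  4.05] open 0.0004
t 13.45 pos [ 0.6171 -0.1565  0.101 ] tipz 0.093 y_start -0.2732 to clip 0.0293 lat 0.0004 F [-1.29 -2.56  4.13] open 0.0003
finger face to clip mid [0.01873484 0.01902268 0.01938067 0.02018878 0.03450061]
clip/fingers low [-0.006 -0.006 -0.006 -0.006 -0.005 -0.005 -0.005 -0.005 -0.005 -0.005
 -0.005 -0.005 -0.005 -0.004 -0.004 -0.004 -0.004 -0.004 -0.004 -0.004
 -0.004 -0.004 -0.004 -0.003 -0.003 -0.003 -0.003 -0.003 -0.003 -0.003
 -0.003 -0.003 -0.003 -0.002 -0.002 -0.002 -0.002 -0.002 -0.002 -0.002
 -0.002 -0.001 -0.001 -0.001 -0.001 -0.001 -0.001 -0.001 -0.001 -0.001
 -0.001 -0.001  0.     0.     0.     0.     0.     0.     0.     0.
  0.     0.     0.     0.     0.001  0.001  0.001  0.001  0.001  0.001
  0.001  0.001  0.002  0.002  0.002  0.002  0.002  0.002  0.002  0.003
  0.003  0.003  0.003  0.003  0.003  0.003  0.003  0.003  0.003  0.004
  0.004  0.004  0.004  0.004  0.004  0.004  0.004  0.004  0.004  0.004
  0.005  0.005  0.005  0.005  0.005  0.005  0.005  0.005  0.005  0.005
  0.006  0.006  0.006  0.006  0.006  0.006  0.006  0.006  0.006  0.007
  0.007  0.007  0.007  0.007  0.007  0.007  0.007  0.008  0.008  0.008
  0.008  0.008  0.008  0.008  0.009  0.019  0.02   0.02   0.02   0.02
  0.02   0.02   0.02   0.02   0.02   0.02   0.02   0.02   0.021  0.021
  0.021  0.021  0.021  0.022  0.022  0.023  0.023  0.023  0.025  0.025
  0.027  0.027  0.027  0.027  0.027  0.028  0.028  0.029  0.03   0.031
  0.031  0.031  0.031  0.033  0.033  0.033  0.033  0.034  0.034  0.034
  0.036  0.036  0.037  0.037  0.037  0.038]
```

View pics/scene8.png

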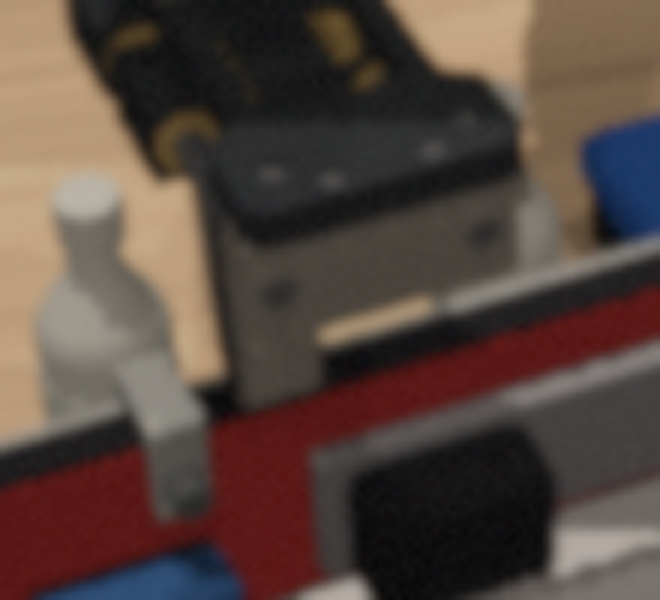

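The fingertips rest on the edge at crop (275,400). The gap to the clip at (165,400) is about 12 mm, the force is about 4 N, and the bottle beside it stands where it was. Handing in.

```bash
python3 - <<'E'
from h import *
from cell import workorder
print(workorder.hand_in()); st()
E
```

```text
the job is handed in; nothing more can be done
None
the job is handed in; nothing more can be done
```

I stroked the shut fingertips along the ski's upper edge from above the tip-side jaw to just short of the clip, then handed the job in at 13.45 s. No verdict was reported.

- **Stroke:** the fingertips started 4 mm to the tip side of the jaw's middle and ran 277 mm at 30–40 mm/s. Sampled between moves, the upward force was 3.0 to 4.4 N, so contact appears to have held all the way.
- **Finish:** the grasp point is 29 mm short of the clip's middle and 0.4 mm off the edge's middle line, pressing at about 4.1 N. By depth, the gap between the fingers and the clip is about 12 mm, and the clip is still where I measured it at the start.
- **Reading that disagreed:** the cameras showed the real fingertips about 29 mm higher than the TCP reading implies. At touchdown the difference was about 27 mm. I relied on the force signal and the pictures for height. This assumes the judged grasp point follows the real gripper; if it follows the TCP reading instead, the height conditions would not be met.
- **Other checks:** after the stroke a sideways force of about 2 N remained, which I took to be friction. I saw no bystander move in the pictures, but the arm hid some of them and I did not re-measure their positions at the end.

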